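# Set the mitre box to 30 degrees and hold the strip for the cut

## Robot

A 6-joint arm with a two-finger parallel gripper is mounted at the origin on the work surface. World frame = base frame: x ahead of the robot, y to its left, z up, the work surface at z = 0. Lengths are in m, angles in rad, forces in N, time in s.
With the tool pointing down it reaches from about 0.275 to 0.85 m from the base axis. Payload 5.2 kg.
Tool frame: the origin (TCP) lies at the very end of the fingers, on their centre line; the grasp point (between the pads) lies r.grasp_offset behind it (r.grasp_offset is the distance from the TCP to the grasp point, in m); z points along the fingers, x is the direction in which the jaws open and shut, and the axes are right-handed (so a half turn about z gives the same grasp; the last joint's range is limited). The gripper opens to 85 mm and grips with 20 to 120 N. Pads are 22 mm wide; open, the fingers measure 114 mm over their backs; the gripper's body (76 mm by 85 mm) begins 54 mm behind the grasp point. The pads swing forward as they close: fully open they stand 13 mm farther back than shut.
Start: joints at [-1.475, 0.259, 1.535, -0, 1.348, -0.203], TCP at [0.162, -0.526, 0.231] pointing down, gripper open.
Joint ranges: [-3.14, 3.14], [-0.91, 2.08], [0.19, 2.58], [-1.22, 4.36], [0.22, 2.71], [-3.12, 3.12]. Speed limits (rad/s): [2.57, 2.57, 3.14, 3.14, 3.14, 3.14].

## Interface

Orientations are given as [roll, pitch, yaw] about the fixed x, y, z axes, in that order (R = Rz(yaw) Ry(pitch) Rx(roll)).
In Python, from plant import r, monitor, cams gives the robot as it stands. Calls block until the motion is done:
- r.move_to(position, orientation): joint-space move of the TCP to a pose.
- r.move_linear(position, rot=None, vel=0.15, threshold=None): straight line of the TCP; rot=None keeps the orientation; vel is the mean speed in m/s. With threshold (N) it stops when the force on the tool has changed by that much, and returns True; else False.
- r.movej(angles): joint-space move.
- r.move_gripper(opening, effort=None): opening from 0.0 (shut) to 1.0 (fully open); effort is the grip in N (None keeps the last); returns when the fingers have stopped.
- r.pause(seconds).
- r.inverse_kinematics(position, orientation): joint angles nearest the present ones, or None.
- monitor.observe(): the state.
- cams.get_image(name): name is "side" or "top" or "wrist"; returns the picture (420x560x3 uint8, blue, green, red); there is no depth.
- cams.camera_info(name): a dict with "fx", "fy", "cx", "cy" (pixels), "distortion" ([k1, k2, p1, p2, k3] as OpenCV has them; the pictures are not rectified), "xyz" and "attitude" of the camera in the world. Camera axes: x right, y up, looking along -z (the intrinsics and any distortion apply to the point x, -y, -z); pixel columns grow to the right and rows downward; lengths in m; the calibration is good to about 2 mm. A picture is of the moment at which its call begins: read the wrist's pose just before it. camera_info takes no time and is no camera call; for the wrist camera it gives the pose at the moment of the call.
A pose or a line that the arm cannot do raises r.MotionError and nothing moves.
- r.hand_in(): hands the job in, once; it reports no verdict.
The state is a dict: "clock": time; "qpos": joint angles; "qvel": joint speeds; "joint_torque": joint torques, N m; "eef_pos": TCP position; "tcp_rot": TCP orientation; "contact_force": force on the tool from outside, world axes, zero at the start; "ft_torque": the same for the moment, N m; "finger_gap": opening from 0.0 (shut) to 1.0 (fully open).
Only numpy, scipy, OpenCV 4.12 (cv2) and the standard library are available. Lean on these libraries where they do the work, as an engineer would, in place of code of your own. Each camera call takes 0.05 s, during which the arm holds its last target.

## Task

I am about to saw a six-sided frame: first swing the mitre box's arm by its knob to 30 degrees on the left. Then lay the bevelled strip flat on the bed with its square back to the fence and its right end against the stop block, and hold it there for the saw with one firm diagonal push on it, down onto the bed and back into the fence at once, the hand to the right of the saw line and at least a hand's width (80 mm) clear of where that line meets the fence. Finish while still pushing, and leave the other things on the bench where they are.

Things in the scene. Friction and masses are not known exactly. Their poses are not given: they have to be found in the camera images.
- mitre_box: hand mitre box bolted to the bench (its saw is out, at the back of the bench): grey castings, plywood bed, upright aluminium fence along the far side. Origin: on the bench under the arm's pivot, in the plane of the fence's front face. x points from front (robot side) to back, through the fence; y along the fence to the left; z up. The saw line meets the fence at y = 0
- bed: the plywood bed (table) of the mitre box; origin and axes of the mitre box. Its top is at z = 50 mm and reaches from the front edge at x = -100 mm to the fence at x = 0, and from y = -250 to +250 mm. The strip slides on it with friction of about 0.4
- fence: the fence of the mitre box; origin and axes of the mitre box. Front face in the plane x = 0, 10 mm thick, top at z = 105 mm, in two halves from |y| = 35 to 250 mm with a gap for the saw between them
- mitre_arm (a joint): swing of the mitre arm about the upright axis at the mitre box's origin, in rad: 0 = square to the fence, arm pointing to the front; positive = knob swung to the left; range -0.70 to 0.70. At value a the knob is at x = -230 cos a, y = +230 sin a mm in the mitre box's frame. It stays where it is left (friction, about 2.2 N at the knob, no spring). Long ticks on the quadrant every 15 degrees
- knob_top (a point): top of the black upright knob at the front end of the mitre arm, 87 mm above the bench. The knob is round, 20 mm thick at its foot (z = 26 mm), swelling to 26 mm at z = 71 mm. The arm under it is a bar 26 mm wide. Two upright pairs of blade guide rods, 166 mm high, stand on the arm: 80 mm from the knob towards the pivot, and 60 mm beyond the pivot
- strip: bevelled wood strip 45 x 260 x 28 mm, lying flat on the bench at first, about 0.2 kg. Origin: centre of its underside; y along its length, z up. The square back face (28 mm high) is at x = +22.5 mm and starts roughly away from the robot. The front face (x = -22.5 mm) is 12 mm high; above it a 45-degree bevel rises 16 mm over 16 mm to the flat top, 29 mm wide
- strip_back_left (a point): left end (+y) of the strip's lower back edge, at (22.5, 130, 0) mm in the strip's frame
- strip_back_right (a point): right end (-y) of the strip's lower back edge, at (22.5, -130, 0) mm in the strip's frame
- strip_bevel (a point): middle of the strip's bevel face, at (-14.5, 0, 20) mm in the strip's frame
- stop_block: length stop: wood block 65 (out from the fence) x 40 x 42 mm, standing on the bed at the right half of the fence and clamped to it, immovable; its clamp rises to 77 mm above the bed. Origin: centre of its underside; axes of the mitre box. Its left face, for the strip's right end, is at y = +20 mm
- glue_bottle: squeeze bottle of glue, 60 mm across, 165 mm tall, upright; bystander; origin: centre of its underside
- biscuit_jar: clear jar of wooden joining biscuits, 72 mm across, 122 mm tall, upright; bystander; origin: centre of its underside
- jar_lid: screw lid of the jar, 76 mm across, 14 mm high; bystander; origin: centre of its underside
- offcut: plain square-edged wood offcut 45 x 150 x 28 mm without any bevel, lying on the bench; bystander; origin: centre of its underside
- brick: brick, 95 x 200 x 60 mm, lying on the bench; bystander; origin: centre of its underside
- scraper: hand scraper 190 mm long, handle 18 mm thick, lying flat on the bench; bystander; origin: on its underside where blade and handle meet
- pencil: flat carpenter's pencil 12 x 175 x 8 mm, lying on the bench; bystander; origin: centre of its underside

How it is judged:
By the outcome, as a careful person would: the job done as asked, in the order asked, and still so for the second after the job is handed in, while the arm keeps its last pose, push and grip.
It also fails if it takes over 59 s, if anything falls off the work surface, if the arm or the gripper's body presses on something with over 40 N, if the wrist force passes 120 N, or if a joint passes its speed limit or range.

## Working session

There is one attempt and no reset: what is moved stays moved. The work goes in short steps, each a Python script; the robot and the scene stay as the last script left them, time stands still between calls to the robot, and variables do not carry over. Pictures are saved under pics/ and viewed, and the job is handed in when it is done.

```bash
ls; mkdir -p pics
python3 - <<'E'
from plant import r, monitor, cams
import cv2
for n in ("top","side","wrist"):
    i=cams.camera_info(n); print(n,i)
    cv2.imwrite(f"pics/{n}0.png",cams.get_image(n))
s=monitor.observe(); print(s, r.grasp_offset)
E
```

```text
pics
top {'fx': 517.1460269579671, 'fy': 517.1460269579671, 'cx': 272.73239523145776, 'cy': 203.06363745991973, 'distortion': array([-0.0722183,  0.       ,  0.       ,  0.       ,  0.       ]), 'xyz': array([0.33591379, 0.00698265, 1.6816407 ]), 'attitude': array([ 0.12686003, -0.00766738, -1.59778038])}
side {'fx': 493.80832074363707, 'fy': 493.80832074363707, 'cx': 277.6546468411542, 'cy': 215.21160471294965, 'distortion': array([-0.16940174,  0.        ,  0.        ,  0.        ,  0.        ]), 'xyz': array([ 0.33683782, -1.15150457,  0.93088136]), 'attitude': array([ 0.93573921,  0.02048074, -0.16276439])}
wrist {'fx': 361.61840422295097, 'fy': 361.61840422295097, 'cx': 283.04967050378565, 'cy': 205.23193682249584, 'distortion': array([0.0145697, 0.       , 0.       , 0.       , 0.       ]), 'xyz': array([ 0.23772811, -0.5021899 ,  0.37239324]), 'attitude': array([-0.31308815,  0.00204592, -1.27127227])}
{'clock': 0.15, 'qpos': array([-1.47480607e+00,  2.59182563e-01,  1.53582941e+00, -2.49584464e-05,
        1.34800557e+00, -2.02816026e-01]), 'qvel': array([-1.56394005e-03, -2.71934580e-03, -3.29074364e-03, -1.17447919e-05,
        1.20978758e-04,  1.46049695e-03]), 'joint_torque': array([ 3.20169209e-03, -4.46385670e+01, -2.90820533e+01, -9.45373563e-05,
        8.14214756e-03, -1.23141228e-05]), 'eef_pos': array([ 0.16187466, -0.52521449,  0.23066284]), 'tcp_rot': array([-3.14132948e+00,  1.40058489e-03, -1.27198432e+00]), 'contact_force': array([-0.05192204,  0.82761206, -0.02410286]), 'ft_torque': array([ 0.02069589,  0.01863508, -0.00057842]), 'finger_gap': 0.9991434264942117} 0.0187
```

View pics/top0.png

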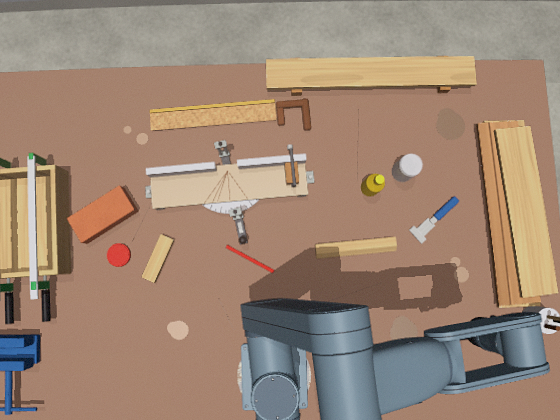

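View pics/side0.png

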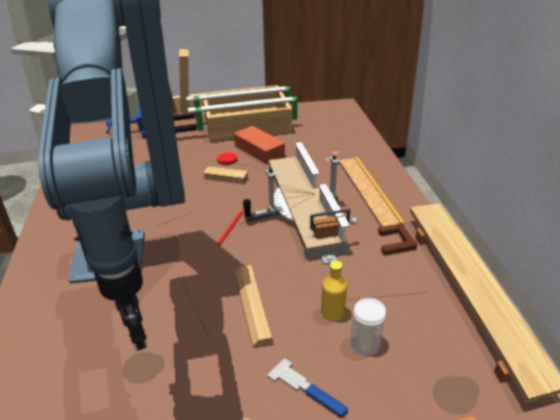

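View pics/wrist0.png

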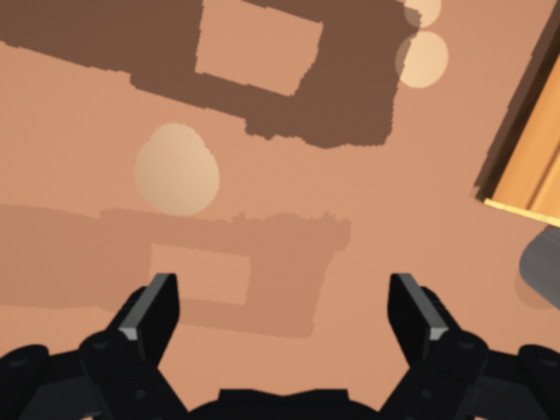

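The overview shows the box at top-image (230,185), its arm slightly right of square with the knob near (240,237), the strip near (356,246), and the stop at (291,173). I'll write the helpers and zoom in.

```bash
cat > h.py <<'E'
import numpy as np, cv2
from scipy.spatial.transform import Rotation as Ro
def K(i): return np.array([[i['fx'],0,i['cx']],[0,i['fy'],i['cy']],[0,0,1.]])
def ray(i,px):
    u=cv2.undistortPoints(np.array(px,float).reshape(-1,1,2),K(i),np.array(i['distortion']))[:,0]
    d=np.c_[u[:,0],-u[:,1],-np.ones(len(u))]
    return np.array(i['xyz']), d@Ro.from_euler('xyz',i['attitude']).as_matrix().T
def plane(i,px,z):
    o,d=ray(i,px); return o+d*((z-o[2])/d[:,2])[:,None]
def proj(i,P):
    R=Ro.from_euler('xyz',i['attitude']).as_matrix()
    p=(np.atleast_2d(P)-i['xyz'])@R; p=p*[1,-1,-1]
    return cv2.projectPoints(p.reshape(-1,1,3),np.zeros(3),np.zeros(3),K(i),np.array(i['distortion']))[0][:,0]
def crop(img,x0,y0,x1,y1,s,name): cv2.imwrite('pics/'+name,cv2.resize(img[y0:y1,x0:x1],None,fx=s,fy=s,interpolation=cv2.INTER_CUBIC))
E
python3 - <<'E'
from h import *
t=cv2.imread('pics/top0.png')
crop(t,140,130,330,260,4,'topbox.png')
crop(t,300,220,480,290,4,'topstrip.png')
E
```

```text
(no output)
```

View pics/topbox.png

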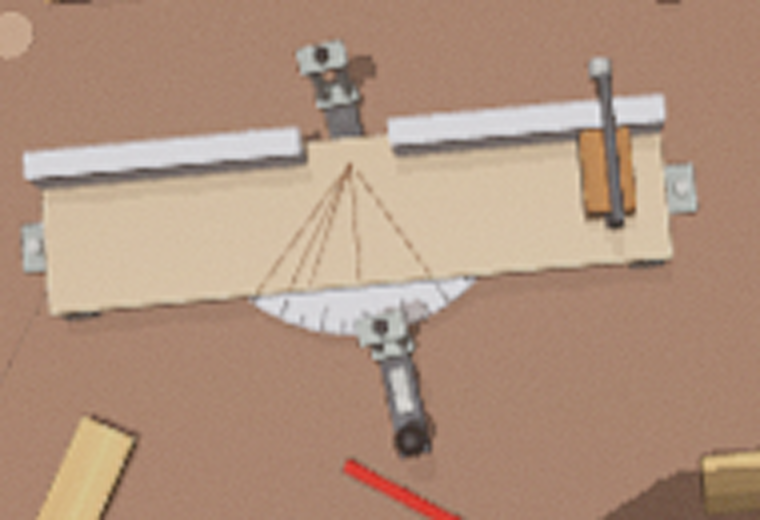

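View pics/topstrip.png

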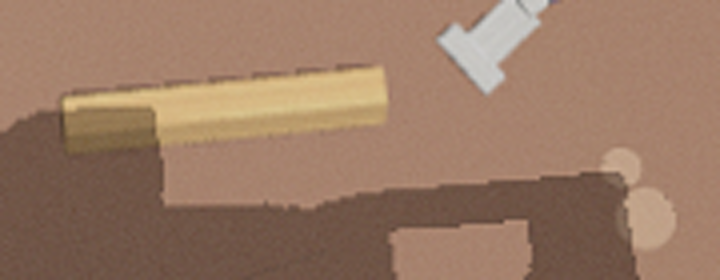

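Top crop: the fence faces, stop (580–635,130–215) and knob (410,437) are clear. Now a first measurement from the top view.

Run:
```python
from h import *
from plant import cams,r
i=cams.camera_info('top')
c=lambda L:[[140+u/4-.375,130+v/4-.375] for u,v in L]
d=lambda L:[[300+u/4-.375,220+v/4-.375] for u,v in L]
np.set_printoptions(precision=4,suppress=True)
print('fence top front edge L->R',plane(i,c([(27,178),(300,157),(392,150),(664,120)]),.105))
print('bed front edge',plane(i,c([(52,314),(672,262)]),.05))
print('pivot mark',plane(i,c([(350,166)]),.05))
print('knob',plane(i,c([(410,437)]),.087))
print('stop top corners left back/left front/right front',plane(i,c([(580,130),(588,216),(635,213)]),.092))
print('strip top edges',plane(i,d([(64,97),(383,67),(387,123)]),.028),plane(i,d([(66,153),(387,123)]),.012))
# IK look poses
```

```text
fence top front edge L->R [[ 0.6373  0.3791  0.105 ]
 [ 0.6481  0.1667  0.105 ]
 [ 0.6518  0.0953  0.105 ]
 [ 0.6701 -0.1165  0.105 ]]
bed front edge [[ 0.5373  0.3716  0.05  ]
 [ 0.5662 -0.1231  0.05  ]]
pivot mark [[0.6506 0.1323 0.05  ]]
knob [[0.4301 0.0866 0.087 ]]
stop top corners left back/left front/right front [[ 0.6665 -0.0514  0.092 ]
 [ 0.5982 -0.0556  0.092 ]
 [ 0.5996 -0.0923  0.092 ]]
strip top edges [[ 0.4114 -0.1449  0.028 ]
 [ 0.4282 -0.4029  0.028 ]
 [ 0.3832 -0.4037  0.028 ]] [[ 0.3671 -0.1463  0.012 ]
 [ 0.3836 -0.4077  0.012 ]]
```

Run:
```python
from h import *
from plant import cams,r,monitor
import pickle
D={}
for n,p,yaw in [('ws',(0.33,-0.275,0.33),-1.57),('wb',(0.46,0.07,0.38),-1.57)]:
    q=r.inverse_kinematics(p,[np.pi,0,yaw]); print(n,q)
    if q is None: continue
    r.movej(q); r.pause(.2)
    D[n]=cams.camera_info(n and 'wrist'); im=cams.get_image('wrist'); cv2.imwrite(f'pics/{n}.png',im)
pickle.dump(D,open('D.pkl','wb')); print(monitor.observe()['clock'])
for yaw in (1.57,-1.57,0):print(r.inverse_kinematics([.43,.087,.04],[np.pi,0,yaw]))
```

```text
ws [-9.55623699e-01 -1.69666315e-02  1.61510986e+00 -4.44089210e-16
  1.54344943e+00  6.14376301e-01]
wb [-8.94228011e-02  4.17629524e-02  1.43846761e+00 -4.44089210e-16
  1.66136209e+00  1.48057720e+00]
3.25
[-5.56912981e-02  3.00811476e-01  2.03319726e+00 -4.44089210e-16
  8.07583914e-01 -1.62569130e+00]
[-5.56912981e-02  3.00811476e-01  2.03319726e+00 -4.44089210e-16
  8.07583914e-01  1.51430870e+00]
[-5.56912981e-02  3.00811476e-01  2.03319726e+00 -4.44089210e-16
  8.07583914e-01 -5.56912981e-02]
```

View pics/ws.png

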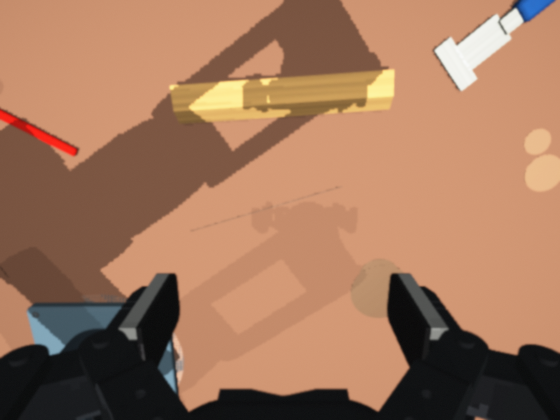

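View pics/wb.png

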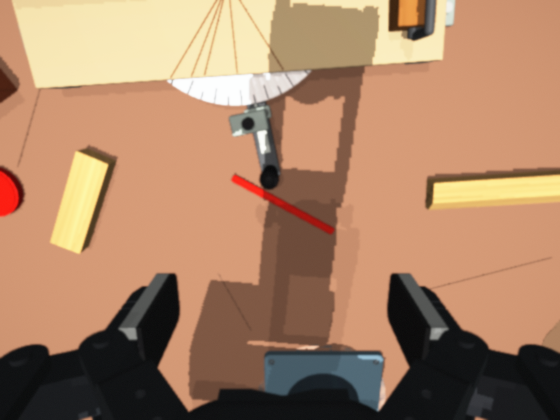

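ws: strip spans (170,87)–(394,70), bottom front edge (178,124)–(393,110). wb: knob top at (270,176). One more look over the fence.

Run:
```python
from h import *
from plant import cams,r,monitor
import pickle
D=pickle.load(open('D.pkl','rb'))
q=r.inverse_kinematics((0.60,0.10,0.36),[np.pi,0,-1.57])
r.movej(q); r.pause(.2)
D['wf']=cams.camera_info('wrist'); im=cams.get_image('wrist'); cv2.imwrite('pics/wf.png',im)
pickle.dump(D,open('D.pkl','wb')); print(monitor.observe()['clock'])
crop(cv2.imread('pics/ws.png'),155,55,410,135,3,'wsc.png')
```

```text
4.1333
```

View pics/wf.png

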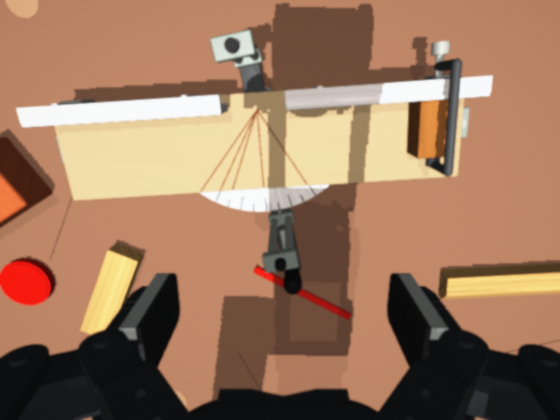

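View pics/wsc.png

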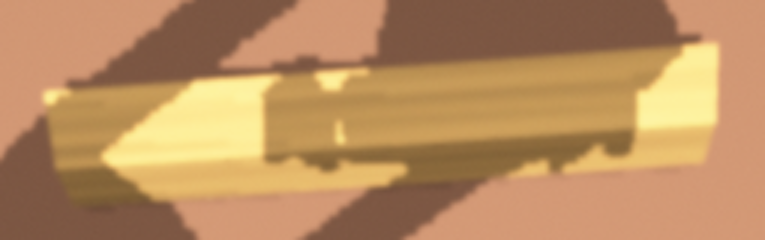

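Run:
```python
from h import *
im=cv2.imread('pics/wf.png')
crop(im,10,20,260,210,3,'wfl.png'); crop(im,240,40,500,200,3,'wfr.png')
```

```text
(no output)
```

View pics/wfl.png

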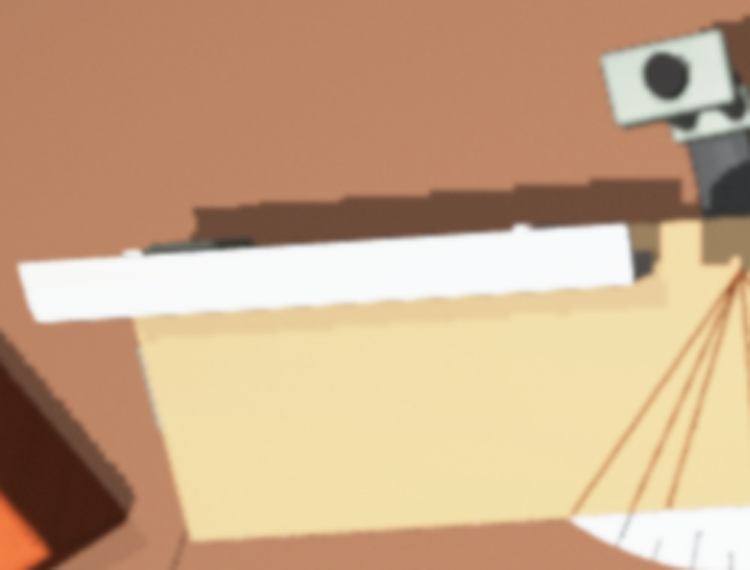

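View pics/wfr.png

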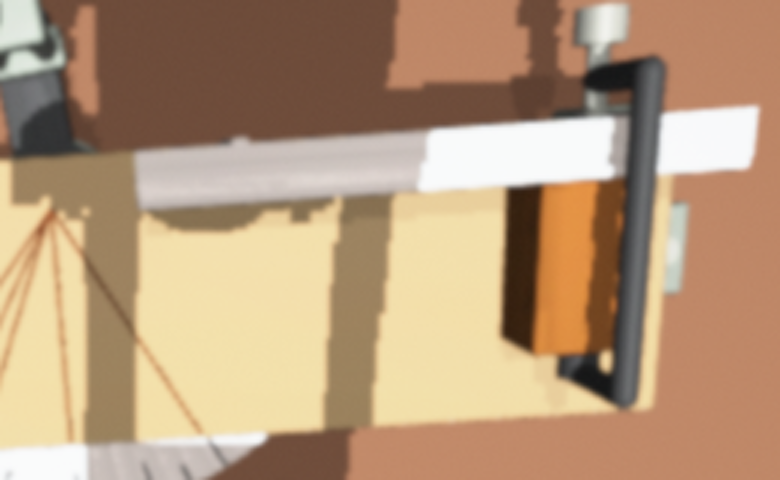

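Run:
```python
from h import *
import pickle
D=pickle.load(open('D.pkl','rb'))
np.set_printoptions(precision=4,suppress=True)
def P(n,L,x0,y0,s,z): return plane(D[n],[[x0+(u+.5)/s-.5,y0+(v+.5)/s-.5] for u,v in L],z)
f=np.r_[P('wf',[(38,323),(632,284)],10,20,3,.105),P('wf',[(138,208),(750,168)],240,40,3,.105)]
print('fence',f)
# box fit: y = 250,35,-35,-250 at x=0 (2D rigid fit)
B=np.array([[0,.25],[0,.035],[0,-.035],[0,-.25]])
def fit(B,W):
    H=(B-B.mean(0)).T@(W-W.mean(0)); U,_,V=np.linalg.svd(H); R=(U@np.diag([1,np.linalg.det(U@V)])@V).T
    t=W.mean(0)-R@B.mean(0); print('res',(B@R.T+t-W)*1e3); return np.arctan2(R[1,0],R[0,0]),t
def fitl(B,W):
    # collinear-safe
    z=B[:,0]+1j*B[:,1]; w=W[:,0]+1j*W[:,1]; s=np.sum(np.conj(z-z.mean())*(w-w.mean())); a=np.angle(s); t=w.mean()-np.exp(1j*a)*z.mean()
    print('res mm',np.round((np.exp(1j*a)*z+t-w)*1e3,1)); return a,np.array([t.real,t.imag])
a,t=fitl(B,f[:,:2]); print('box',a,np.degrees(a),t)
R=np.array([[np.cos(a),-np.sin(a)],[np.sin(a),np.cos(a)]])
box=lambda W:(np.atleast_2d(W)[:,:2]-t)@R
print('bed front',box(P('wf',[(190,540)],10,20,3,.05)),box(P('wf',[(650,408)],240,40,3,.05)))
print('pivot mark',box(P('wf',[(52,210)],240,40,3,.05)))
print('stop bottom LF, LB, top LF',box(P('wf',[(503,338),(508,187)],240,40,3,.05)),box(P('wf',[(534,354),(541,184)],240,40,3,.092)))
k1=plane(D['wb'],[[270,175]],.087);k2=plane(D['wf'],[[292,279]],.087)
for k in(k1,k2,np.array([[.4301,.0866,0]])): b=box(k)[0]; print('knob',k,b,np.hypot(*b),np.degrees(np.arctan2(b[1],-b[0])))
s=np.r_[P('ws',[(44,93),(718,43)],155,55,3,.028),P('ws',[(72,205),(705,162)],155,55,3,0.)]
S=np.array([[.0225,.13],[.0225,-.13],[-.0225,.13],[-.0225,-.13]])
sa,st=fitl(S,s[:,:2]); print('strip',sa,np.degrees(sa),st); print(s)
pickle.dump(dict(a=a,t=t,sa=sa,st=st),open('M.pkl','wb'))
```

```text
fence [[ 0.6375  0.38    0.105 ]
 [ 0.652   0.1669  0.105 ]
 [ 0.6576  0.0971  0.105 ]
 [ 0.6709 -0.1167  0.105 ]]
res mm [ 0.2+1.2j  0.2-0.2j -0.8-0.2j  0.4-0.9j]
box 0.0674534467022224 3.864797809647985 [0.6545 0.1318]
bed front [[-0.0985  0.2492]] [[-0.0992 -0.2475]]
pivot mark [[-0.0006 -0.0003]]
stop bottom LF, LB, top LF [[-0.0649 -0.184 ]
 [-0.004  -0.1835]] [[-0.0638 -0.1821]
 [-0.0014 -0.1815]]
knob [[0.4375 0.0851 0.087 ]] [-0.2197 -0.032 ] 0.2220168515233632 -8.281590474396118
knob [[0.4439 0.088  0.087 ]] [-0.2131 -0.0295] 0.21513037759358983 -7.880319040213319
knob [[0.4301 0.0866 0.    ]] [-0.2269 -0.03  ] 0.22892248205252191 -7.530801468911448
res mm [ 0.1+0.2j -0.3-0.2j  0.1-3.8j  0.1+3.8j]
strip 0.06787373929962412 3.8888788016396942 [ 0.3973 -0.2743]
[[ 0.4108 -0.1433  0.028 ]
 [ 0.4289 -0.4023  0.028 ]
 [ 0.3659 -0.1423  0.    ]
 [ 0.3836 -0.4094  0.    ]]
```

Box fit agrees to 1 mm, at yaw 3.86° and pivot (0.6545, 0.1318). The stop's face is at y≈-0.183 in the box frame, the arm is at ≈-8°, and the strip is found. Now I'll swing the arm with the knob gripped across the tangent and the camera turned towards the robot.

```bash
cat >> h.py <<'E'
import pickle,os
if os.path.exists('M.pkl'):
    M=pickle.load(open('M.pkl','rb')); a,t,sa,st=M['a'],M['t'],M['sa'],M['st']
    Rb=np.array([[np.cos(a),-np.sin(a)],[np.sin(a),np.cos(a)]])
    def w(x,y,z): return np.r_[Rb@[x,y]+t,z]
    def b(p): return (np.asarray(p)[:2]-t)@Rb
def knob(th,z): return w(-.23*np.cos(th),.23*np.sin(th),z)
np.set_printoptions(precision=4,suppress=True)
E
python3 - <<'E'
from h import *
from plant import cams,r,monitor
o=lambda th:[np.pi,0,np.pi/2+a-th]
th=np.radians(-7.9)
r.move_to(knob(th,.22),o(th))
r.move_gripper(.8)
hit=r.move_linear(knob(th,.034),vel=.12,threshold=6)
s=monitor.observe();print(hit,s['eef_pos'],s['contact_force'],s['clock'])
if not hit:
    r.move_gripper(0,effort=30)
    s=monitor.observe();print(s['finger_gap'],s['eef_pos'],s['contact_force'],s['clock'])
    cv2.imwrite('pics/k1.png',cams.get_image('side')); cv2.imwrite('pics/k1t.png',cams.get_image('top'))
    crop(cv2.imread('pics/k1.png'),180,130,380,280,4,'k1c.png')
E
```

```text
False [0.4298 0.0849 0.0345] [0.2607 0.5815 0.0435] 9.0
0.2808498913259911 [0.4295 0.085  0.0344] [-2.0334  0.6957  5.2693] 9.4667
```

View pics/k1c.png

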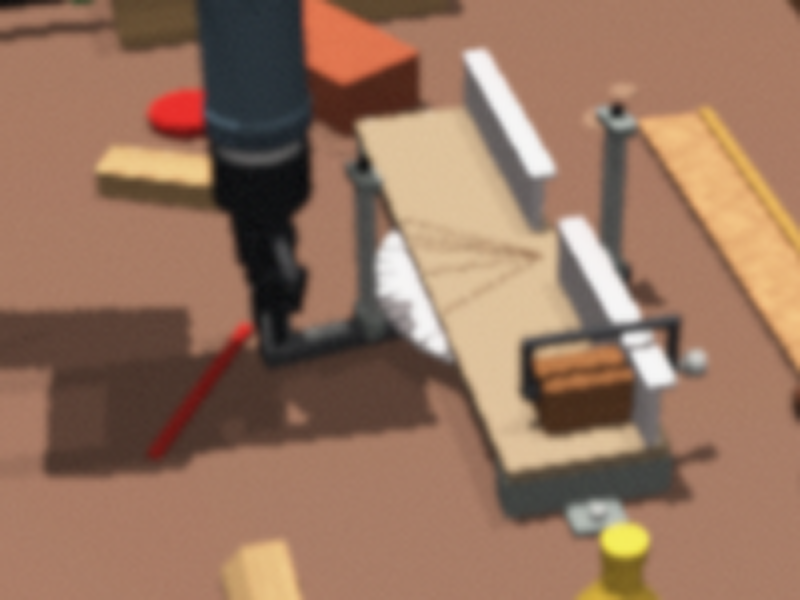

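The knob is gripped (gap 23.9 mm, between its 20 and 26 mm). Swinging now.

Run:
```python
from h import *
from plant import cams,r,monitor
o=lambda th:[np.pi,0,np.pi/2+a-th]
for d in np.r_[np.arange(-3,30,5.5),30]:
    th=np.radians(d); r.move_linear(knob(th,.0344),rot=o(th),vel=.1)
s=monitor.observe();p=b(s['eef_pos']);print(s['eef_pos'],np.degrees(np.arctan2(p[1],-p[0])),np.hypot(*p),s['contact_force'],s['finger_gap'],s['clock'])
r.pause(.2); s=monitor.observe();p=b(s['eef_pos']);print(np.degrees(np.arctan2(p[1],-p[0])),s['contact_force'])
r.move_gripper(.8)
r.move_linear(knob(np.radians(30),.25),vel=.2)
r.move_to((0.50,0.10,0.36),[np.pi,0,-np.pi/2])
import pickle
i=cams.camera_info('wrist'); cv2.imwrite('pics/a1.png',cams.get_image('wrist')); pickle.dump(i,open('a1.pkl','wb'))
cv2.imwrite('pics/a1t.png',cams.get_image('top'));print(monitor.observe()['clock'])
crop(cv2.imread('pics/a1t.png'),140,130,330,260,4,'a1tc.png')
```

```text
[0.448  0.2329 0.0344] 29.948943514159325 0.22988764953856541 [-1.3568  3.5259  3.6857] 0.28470494257888185 12.1167
29.89143655404135 [-1.6061  2.8938  2.6122]
16.2
```

View pics/a1.png

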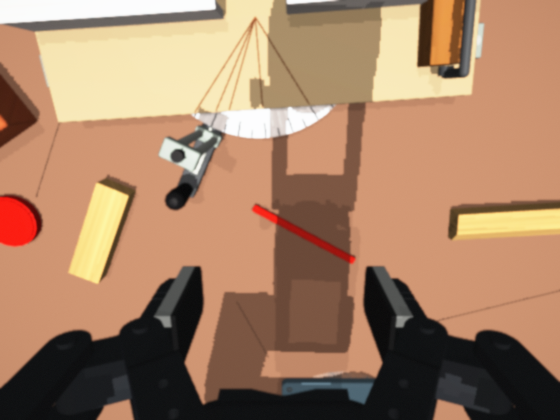

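View pics/a1tc.png

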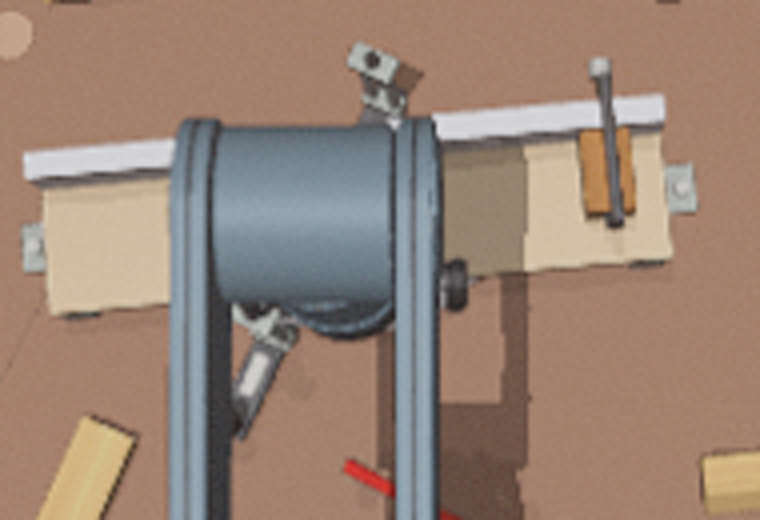

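Run:
```python
from h import *
i=pickle.load(open('a1.pkl','rb'))
im=cv2.imread('pics/a1.png'); m=(im.max(2)<45).astype(np.uint8); m[:, :150]=0;m[:,200:]=0;m[:182]=0;m[215:]=0
n,l,st_,c=cv2.connectedComponentsWithStats(m); print(st_[1:],c[1:])
for px in ([[175.,201.]],)+tuple([[q] for q in c[1:]]):
    p=b(plane(i,px,.087)[0]); print(p,np.degrees(np.arctan2(p[1],-p[0])),np.hypot(*p))
print(proj(i,knob(np.radians(30),.087)),proj(i,knob(np.radians(30),.075)))
crop(im,140,90,260,220,5,'a1c.png')
```

```text
[[167 183  26  25 374]] [[179.8824 194.484 ]]
[-0.1977  0.1115] 29.424121894836674 0.22700157799260337
[-0.19    0.1044] 28.792180037926496 0.216835007487762
[[172.3116 202.3442]] [[175.1609 199.4081]]
```

View pics/a1c.png

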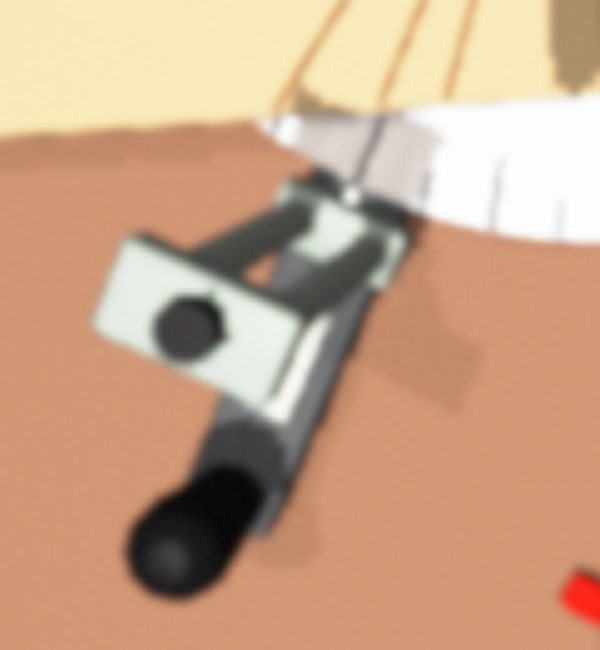

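The pointer sits on the long 30° tick and the kinematics give 29.9°. Next, pick up the strip.

Run:
```python
from h import *
from plant import cams,r,monitor
gy=-.03
c=np.array([[np.cos(sa),-np.sin(sa)],[np.sin(sa),np.cos(sa)]])@[0,gy]+st
o=[np.pi,0,sa]
r.move_to([c[0],c[1],.12],o); r.move_gripper(.75)
hit=r.move_linear([c[0],c[1],.002],vel=.1,threshold=8)
s=monitor.observe();print(hit,s['eef_pos'],s['contact_force'],s['clock'])
r.move_gripper(0,effort=60)
s=monitor.observe();print(s['finger_gap']*85,s['eef_pos'],s['contact_force'],s['clock'])
r.move_linear([c[0],c[1],.06],vel=.1)
s=monitor.observe();print(s['finger_gap']*85,s['eef_pos'],s['contact_force'],s['clock'])
cv2.imwrite('pics/g1.png',cams.get_image('side')); 
crop(cv2.imread('pics/g1.png'),160,200,340,360,4,'g1c.png')
i=cams.camera_info('wrist');cv2.imwrite('pics/g1w.png',cams.get_image('wrist')); pickle.dump(i,open('g1.pkl','wb'))
```

```text
False [ 0.3997 -0.3047  0.0025] [ 0.13    0.588  -0.2886] 19.8917
43.29586163498338 [ 0.3999 -0.3047  0.003 ] [0.4325 1.4286 4.8777] 20.2
42.6940933665181 [ 0.3991 -0.3039  0.0596] [-0.2804  0.6606 -1.589 ] 20.9333
```

View pics/g1c.png

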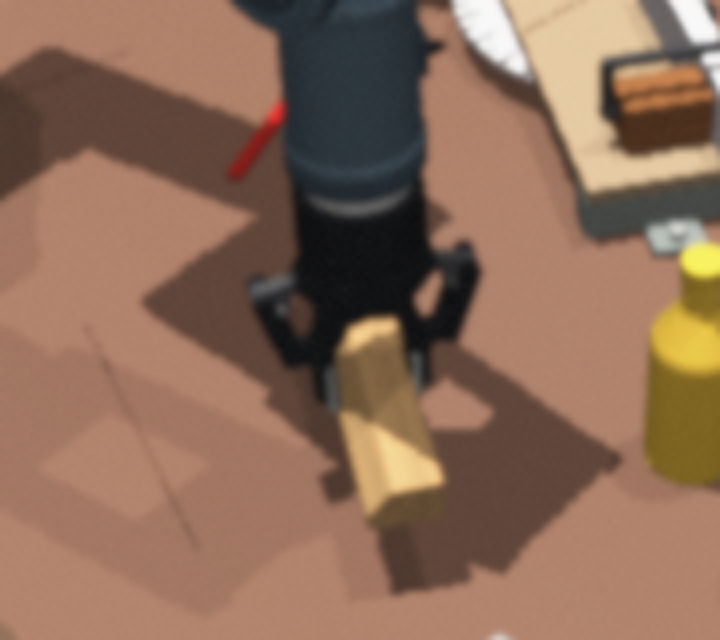

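View pics/g1w.png

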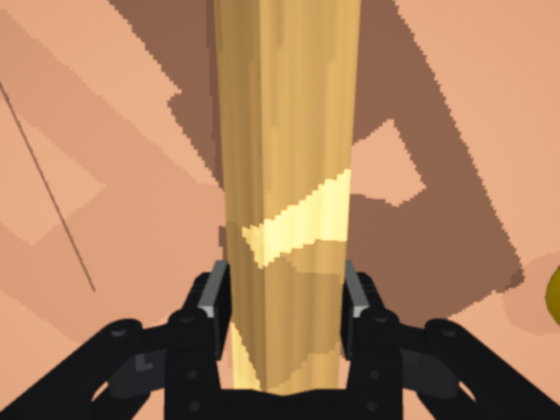

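Strip held with the bevel to the front and no visible yaw slip. Carrying it to the bed.

Run:
```python
from h import *
from plant import cams,r,monitor
o=[np.pi,0,a]
s=monitor.observe();p=s['eef_pos']
r.move_linear([p[0],p[1],.24],vel=.25)
X,Y=-.055,-.0715
r.move_linear(w(X,Y,.24),rot=o,vel=.25)
r.move_linear(w(X,Y,.075),vel=.15)
hit=r.move_linear(w(X,Y,.048),vel=.05,threshold=5)
s=monitor.observe();print(hit,s['eef_pos'],b(s['eef_pos']),s['contact_force'],s['clock'])
z=s['eef_pos'][2]+.0005
hit=r.move_linear(w(X,Y-.025,z),vel=.03,threshold=7)
s=monitor.observe();print(hit,s['eef_pos'],b(s['eef_pos']),s['contact_force'],s['finger_gap']*85,s['clock'])
i=cams.camera_info('side'); cv2.imwrite('pics/p1.png',cams.get_image('side'))
crop(cv2.imread('pics/p1.png'),240,130,380,260,5,'p1c.png')
```

```text
True [0.6045 0.0568 0.0524] [-0.0549 -0.0715] [ 0.6374 -0.2691  2.3122] 25.425
True [0.6046 0.0456 0.0523] [-0.0556 -0.0827] [-0.0875  0.8348  3.774 ] 43.07413779372065 25.9333
```

View pics/p1c.png

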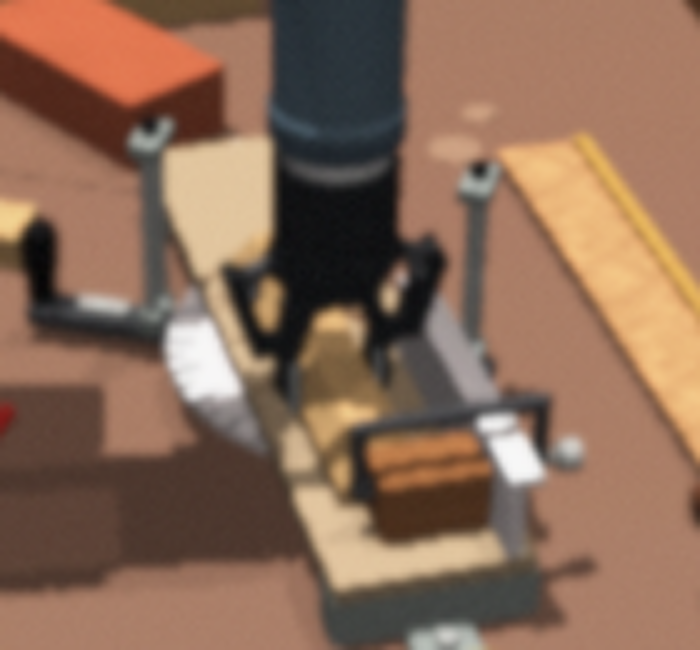

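Strip is on the bed and touched the stop where predicted (TCP y −0.0827 against −0.0835). Release, push it to the fence, and check the IK for the final diagonal pose.

```bash
cat >> h.py <<'E'
def diag(sgn,tilt=45):
    # tool z = tilted from straight-down toward +x box
    c,s_=np.cos(np.radians(tilt)),np.sin(np.radians(tilt))
    z=np.array([s_,0,-c]); x=np.array([0,sgn,0.]); y=np.cross(z,x)
    R=Ro.from_euler('z',a)*Ro.from_matrix(np.c_[x,y,z]); return list(R.as_euler('xyz'))
E
python3 - <<'E'
from h import *
from plant import cams,r,monitor
for sg in (1,-1):
  for tl in (45,30): 
    for P in ((-.037,-.135,.07),(-.037-.06,-.135,.13)): print(sg,tl,diag(sg,tl),r.inverse_kinematics(w(*P),diag(sg,tl)))
s=monitor.observe()
r.move_gripper(.67)
p=b(s['eef_pos'])
r.move_linear(w(p[0],p[1],.13),vel=.15)
r.move_gripper(0,effort=40)
r.move_linear(w(-.115,-.055,.13),vel=.2)
h1=r.move_linear(w(-.115,-.055,.056),vel=.15,threshold=6)
s=monitor.observe();print(h1,b(s['eef_pos']),s['contact_force'])
h2=r.move_linear(w(-.045,-.055,.056),vel=.06,threshold=10)
s=monitor.observe();print(h2,b(s['eef_pos']),s['contact_force'],s['clock'])
i=cams.camera_info('side'); cv2.imwrite('pics/p2.png',cams.get_image('side'))
crop(cv2.imread('pics/p2.png'),240,130,380,260,5,'p2c.png')
E
```

```text
1 45 [np.float64(2.356194490192345), np.float64(0.0), np.float64(1.638249773497119)] [-0.3569  0.3783  2.2331  2.1687  0.36    2.2033]
1 45 [np.float64(2.356194490192345), np.float64(0.0), np.float64(1.638249773497119)] [-0.4386  0.1474  2.3179  1.6864  0.3523  2.645 ]
1 30 [np.float64(2.6179938779914944), np.float64(0.0), np.float64(1.638249773497119)] [-0.287   0.3487  2.0211  0.5747  0.325  -2.4314]
1 30 [np.float64(2.6179938779914944), np.float64(0.0), np.float64(1.638249773497119)] [-0.3422  0.1503  2.0962  0.4732  0.4522 -2.362 ]
-1 45 [np.float64(-2.356194490192345), np.float64(2.220446049250313e-16), np.float64(-1.5033428800926742)] [-0.3569  0.3783  2.2331  2.1687  0.36   -0.9383]
-1 45 [np.float64(-2.356194490192345), np.float64(2.220446049250313e-16), np.float64(-1.5033428800926742)] [-0.4386  0.1474  2.3179  1.6864  0.3523 -0.4966]
-1 30 [np.float64(-2.617993877991494), np.float64(0.0), np.float64(-1.5033428800926745)] [-0.287   0.3487  2.0211  0.5747  0.325   0.7102]
-1 30 [np.float64(-2.617993877991494), np.float64(0.0), np.float64(-1.5033428800926745)] [-0.3422  0.1503  2.0962  0.4732  0.4522  0.7796]
False [-0.1141 -0.0553] [ 0.0973 -0.0472  0.7453]
True [-0.056 -0.055] [-3.9898  0.0177  8.1513] 29.5583
```

View pics/p2c.png

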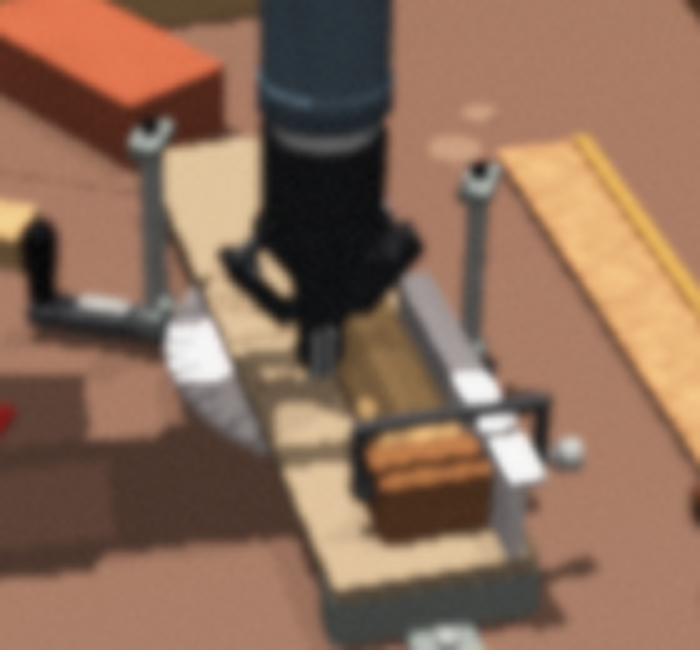

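Strip pushed against the fence (force rise at the expected depth). Next, nudge its left end to close it onto the stop, then look.

Run:
```python
from h import *
from plant import cams,r,monitor
r.move_linear(w(-.066,-.055,.057),vel=.1)
r.move_linear(w(-.05,-.055,.15),vel=.25)
r.move_linear(w(-.026,.105,.15),vel=.25)
h1=r.move_linear(w(-.026,.105,.058),vel=.15,threshold=6)
s=monitor.observe();print(h1,b(s['eef_pos']),s['contact_force'])
h2=r.move_linear(w(-.026,.075,.058),vel=.03,threshold=6)
s=monitor.observe();print(h2,b(s['eef_pos']),s['contact_force'],s['clock'])
r.move_linear(w(-.026,.105,.058),vel=.15)
r.move_linear(w(-.026,.105,.2),vel=.25)
r.move_to(w(-.08,-.13,.32),[np.pi,0,-1.5])
i=cams.camera_info('wrist'); im=cams.get_image('wrist');cv2.imwrite('pics/q1.png',im);pickle.dump(i,open('q1.pkl','wb'))
print(monitor.observe()['clock'])
```

```text
True [-0.0271  0.1032] [-0.1022 -0.359   5.8957]
True [-0.0269  0.0955] [-0.2533 -0.8811  4.1376] 32.2583
34.3667
```

View pics/q1.png

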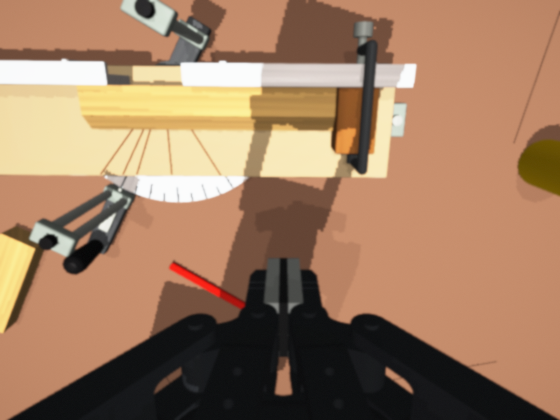

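Run:
```python
from h import *
im=cv2.imread('pics/q1.png'); crop(im,60,50,240,180,4,'q1l.png'); crop(im,240,40,420,180,4,'q1r.png')
```

```text
(no output)
```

View pics/q1l.png

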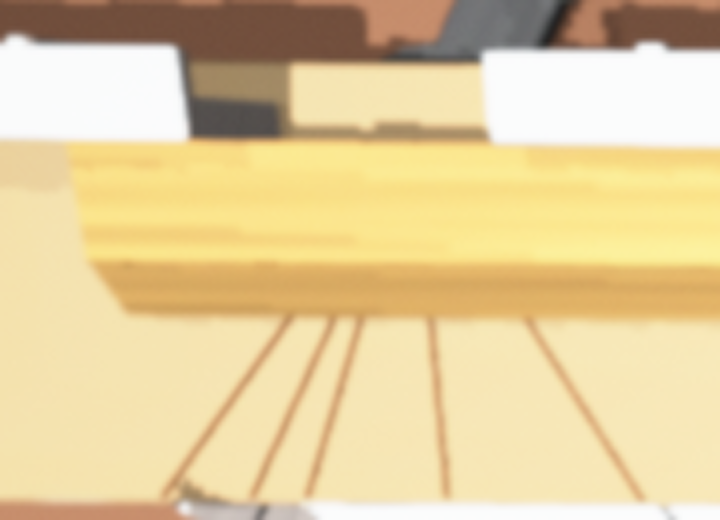

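View pics/q1r.png

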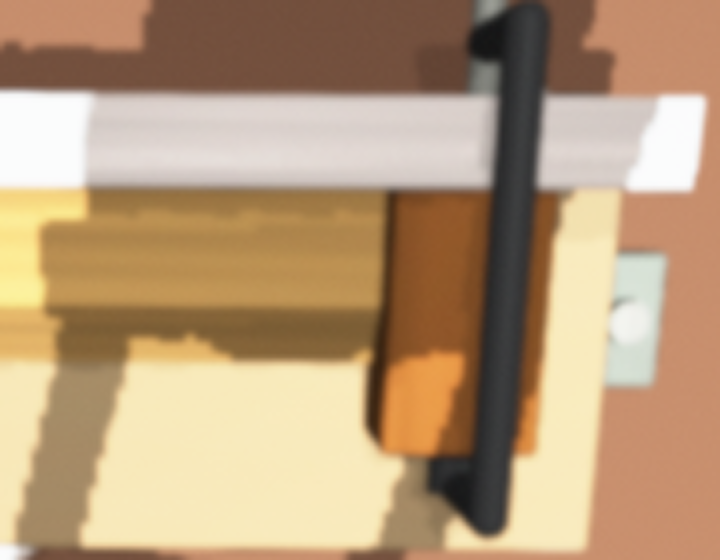

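Run:
```python
from h import *
i=pickle.load(open('q1.pkl','rb'))
def P(u,v,x0,y0,z,s=4): return b(plane(i,[[x0+(u+.5)/s-.5,y0+(v+.5)/s-.5]],z)[0])*1e3
print('strip top back L',P(68,143,60,50,.078),'top front L',P(88,262,60,50,.078),'bot front L',P(128,313,60,50,.05))
print('strip top front R',P(382,308,240,40,.078),'bot front R',P(369,361,240,40,.05))
print('stop bottom LF',P(367,430,240,40,.05),'top LF',P(383,453,240,40,.092),'fence ends',P(487,146,60,50,.105),P(693,190,240,40,.105))
# predicted gap: pixel of stop face bottom
q=lambda p:(proj(i,w(*p))-[240,40])*4
print(q((-.045,-.1835,.05)),q((-.045,-.1835,.062)),q((-.029,-.1835,.078)))
```

```text
strip top back L [-1.0266 77.2743] top front L [-29.8378  77.2621] bot front L [-45.6517  83.7354]
strip top front R [ -29.4084 -182.3475] bot front R [ -45.9079 -183.3447]
stop bottom LF [ -65.1183 -183.7112] top LF [ -64.3432 -182.5138] fence ends [ -0.7184 -34.1627] [  -0.4186 -249.3877]
[[368.2162 356.1902]] [[373.8294 361.11  ]] [[385.0748 304.8869]]
```

Strip sits at the fence and stop within about 1 mm, but both nudge stops look like false triggers (y 0.0955 where contact was expected near 0.0875). I'll repeat the nudge slowly until there is real contact.

Run:
```python
from h import *
from plant import cams,r,monitor
r.move_to(w(-.026,.100,.15),[np.pi,0,a])
h0=r.move_linear(w(-.026,.100,.060),vel=.12)
r.pause(.2)
s=monitor.observe();print(b(s['eef_pos']),s['eef_pos'][2],s['contact_force'])
y=.099;f0=s['contact_force']
while y>.078:
    y-=.002; r.move_linear(w(-.026,y,.060),vel=.03)
    s=monitor.observe();df=(s['contact_force']-f0); print(round(y,4),b(s['eef_pos']),df)
    if df@np.r_[Rb[:,1],0]>5: break
print(s['clock'])
```

```text
[-0.0264  0.0994] 0.06039789084972705 [-4.7852 -2.8572  4.9946]
0.097 [-0.026   0.0972] [-0.8729  4.3219  0.3493]
0.095 [-0.0259  0.0957] [0.3467 4.6684 1.3331]
0.093 [-0.0258  0.0939] [0.581  5.2489 0.6352]
37.3333
```

Run:
```python
from h import *
from plant import cams,r,monitor
y=.093
while y>.083:
    y-=.001; r.move_linear(w(-.026,y,.060),vel=.03); r.pause(.05)
    s=monitor.observe();f=s['contact_force']; print(round(y,4),b(s['eef_pos']),f)
    if f[1]>7: break
print(s['clock'])
```

```text
0.092 [-0.0257  0.093 ] [-4.2447  3.0074  6.1353]
0.091 [-0.0256  0.092 ] [-4.6675  3.2508  5.4135]
0.09 [-0.0256  0.091 ] [-3.5622  2.4943  4.7933]
0.089 [-0.0256  0.0901] [-4.0188  2.6991  4.3762]
0.088 [-0.0255  0.089 ] [-3.8495  3.3401  6.1197]
0.087 [-0.0255  0.0887] [-3.2829  4.6843  5.0388]
0.086 [-0.0255  0.0886] [-3.5019  8.5777  5.2465]
39.4333
```

Real contact: the force climbs with the end at y≈0.0776 (0.0886 less half a finger), so the strip is at the stop. Now the diagonal push pose.

Run:
```python
from h import *
from plant import cams,r,monitor
r.move_linear(w(-.03,.105,.065),vel=.15)
r.move_linear(w(-.03,.105,.2),vel=.3)
Y=-.13; o=diag(-1,45)
r.move_to(w(-.14,Y,.24),o)
s=monitor.observe();print(s['clock'],s['qpos'],s['contact_force'])
d=np.array([1,0,-1])/2**.5; P=np.array([-.037,Y,.070])
r.move_linear(w(*(P-.05*d)),vel=.12)
r.pause(.15); s=monitor.observe();print(s['clock'],b(s['eef_pos']),s['eef_pos'][2],s['contact_force'])
cv2.imwrite('pics/d1.png',cams.get_image('side'));crop(cv2.imread('pics/d1.png'),230,110,390,260,5,'d1c.png')
```

```text
41.3583 [-0.5029 -0.1735  2.2453  0.8512  0.5333  0.3665] [0.5497 0.211  0.8782]
42.9167 [-0.0722 -0.13  ] 0.10582598864165246 [-0.4074 -0.1238  0.5109]
```

View pics/d1c.png

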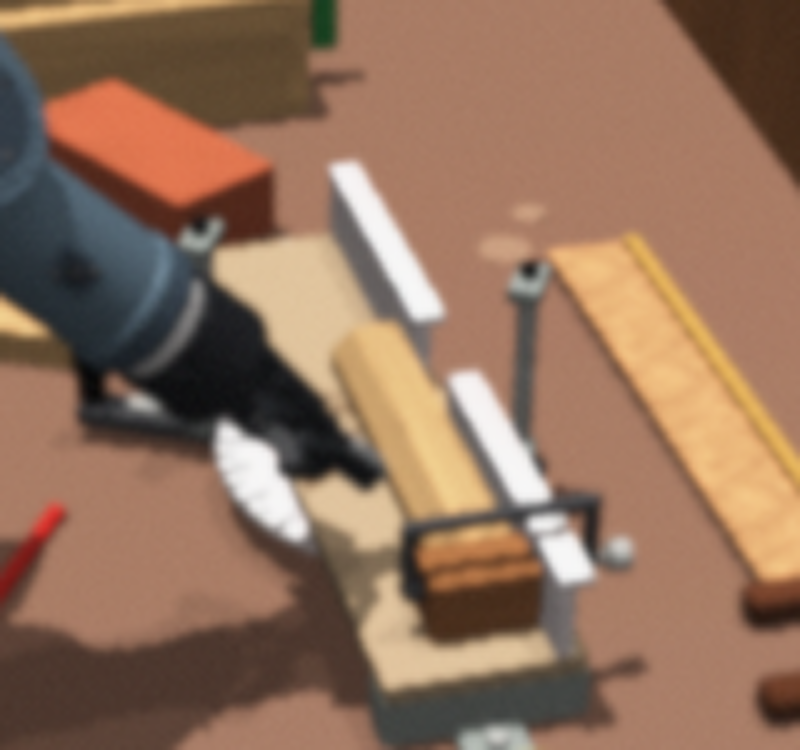

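The tool is lined up diagonally in front of the bevel, clear of the clamp and rods. Pressing.

Run:
```python
from h import *
from plant import cams,r,monitor
Y=-.13; d=np.array([1,0,-1])/2**.5; P=np.array([-.037,Y,.070])
D=np.r_[Rb[:,0],-1]/2**.5
r.move_linear(w(*(P-.008*d)),vel=.05)
k=-.008
while k<.02:
    k+=.0015; r.move_linear(w(*(P+k*d)),vel=.03); r.pause(.05)
    s=monitor.observe();f=-s['contact_force']@D; print(round(k,4),b(s['eef_pos']),s['eef_pos'][2],s['contact_force'],round(f,1))
    if f>24: break
r.pause(.3);s=monitor.observe();print(b(s['eef_pos']),s['contact_force'],-s['contact_force']@D,s['clock'],s['joint_torque'])
cv2.imwrite('pics/e1.png',cams.get_image('side'));crop(cv2.imread('pics/e1.png'),230,110,390,260,5,'e1c.png')
i=cams.camera_info('wrist');cv2.imwrite('pics/e1w.png',cams.get_image('wrist'));cv2.imwrite('pics/e1t.png',cams.get_image('top'))
crop(cv2.imread('pics/e1t.png'),140,130,330,260,4,'e1tc.png')
```

```text
-0.0065 [-0.0416 -0.13  ] 0.07471455550013362 [-0.6633  0.395   1.2523] 1.3
-0.005 [-0.0405 -0.13  ] 0.07348984251834922 [ 0.3482 -0.3645 -0.2373] -0.4
-0.0035 [-0.0395 -0.13  ] 0.07238766476803893 [-0.9601  0.3205 -0.2484] 0.5
-0.002 [-0.0384 -0.13  ] 0.0713495506688912 [0.1338 0.1462 0.1541] 0.0
-0.0005 [-0.0374 -0.13  ] 0.07036694662338631 [-1.6142  0.0624  1.0449] 1.9
0.001 [-0.0373 -0.1299] 0.07029172916752775 [-18.1504  -2.2218  18.4061] 25.9
[-0.0373 -0.1299] [-19.4039  -1.5513  19.1105] 27.27652328373567 46.0583 [  1.2805 -29.2117 -18.8205   0.7223   3.4267   0.0022]
```

View pics/e1c.png

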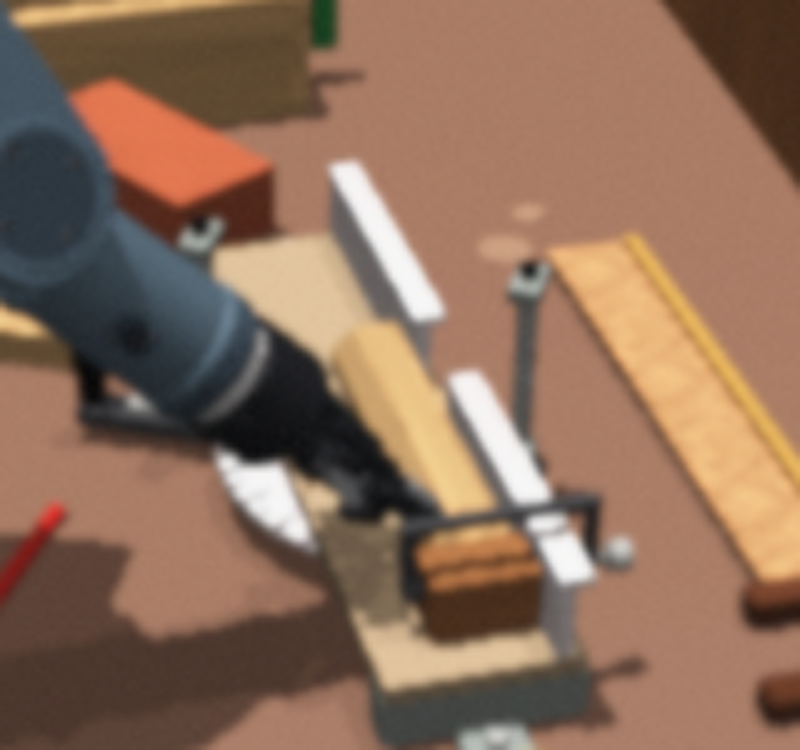

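View pics/e1w.png

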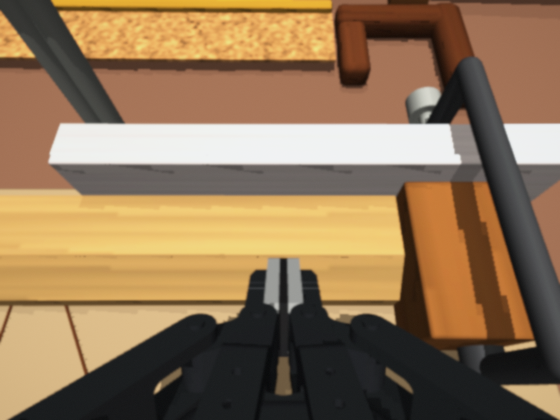

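View pics/e1tc.png

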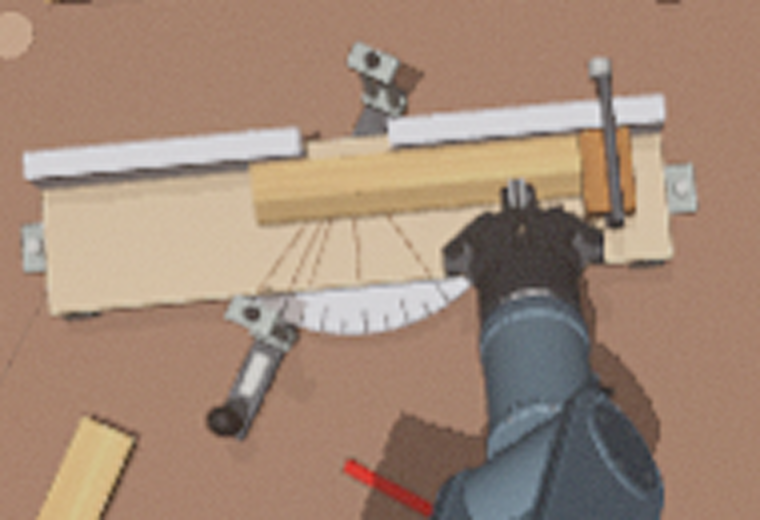

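All good: a 27 N push split evenly down and back, strip flush. Handing in.

Run:
```python
from plant import r,monitor
s=monitor.observe();print(s['contact_force'],s['clock'])
r.hand_in()
```

```text
[-17.89348446  -2.7981061   19.25449929] 46.2083
the job is handed in; nothing more can be done
```

The job is done and was handed in at 46.2 s, with the arm still pushing.

- **Mitre arm:** I gripped the knob and swung the arm from about −8° to the left. The arm's position gave 29.9°, and the pointer sat on the long 30° tick. A rougher camera reading of the knob top gave about 29.4°.
- **Strip:** It lies flat on the bed with its bevel to the front. Its back measured within about 1 mm of the fence and its right end within about 1 mm of the stop before a last firm nudge. The last pictures show no gap at either.
- **Push:** At hand-in it was about 26 N, at 45° to the bed (about 18 N back, 19 N down). It presses on the bevel 130 mm to the right of where the saw line meets the fence. The widest knuckle of the hand comes to roughly 73 mm measured along the fence. It sits well forward of the fence, though, so it is over 110 mm from that point.

**Went wrong along the way:**
- The first nudge on the strip's left end stopped on false force triggers. I repeated it in small steps until the contact was real.
- During that repeat I read a steady force of about 6 N, probably the gripper grazing the fence.

The other things on the bench showed no sign of being moved in the pictures, though I did not measure them again.

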